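Sort the metalsmith's bench tools

ROBOT

A 6-joint arm with a two-finger parallel gripper is mounted at the origin on the work surface. World frame = base frame: x ahead of the robot, y to its left, z up, the work surface at z = 0. Lengths are in m, angles in rad, forces in N, time in s.
With the tool pointing down it reaches from about 0.375 to 0.9 m from the base axis. Payload 3.1 kg.
Tool frame: the origin (TCP) lies at the centre of the arm's flange, where the gripper is bolted on; the fingertips stand 173 mm ahead of it and the grasp point (between the pads) lies 155 mm ahead of it; z points along the fingers, x is the direction in which the jaws open and shut, and the axes are right-handed (so a half turn about z gives the same grasp; the last joint's range is limited). The gripper opens to 85 mm and grips with 20 to 120 N. Pads are 22 mm wide; open, the fingers measure 114 mm over their backs; the gripper's body (76 mm by 85 mm) begins 54 mm behind the grasp point. The pads swing forward as they close: fully open they stand 13 mm farther back than shut.
Start: joints at [-1.496, 0.527, 1.433, -0, 1.181, -0.178], TCP at [0.156, -0.605, 0.405] pointing down, gripper open.
Joint ranges: [-3.08, 3.08], [-0.75, 2.2], [0.22, 2.44], [-1.43, 4.57], [0, 2.65], [-2.85, 2.85]. Speed limits (rad/s): [2.79, 2.79, 3.14, 3.14, 3.14, 3.14].

INTERFACE

Orientations are given as a unit quaternion [x, y, z, w].
In Python, from station import manip gives the robot as it stands.
- The arm moves only by the shell command python3 -m jog 'ROWS' [OPENING] [FORCE]. ROWS is JSON, a list that holds one entry, the list of rows, each a list of 4 numbers: the shift along the world's x, y, z in mm, then the turn about the world's z in degrees. A call has exactly 8 rows; each row shifts and turns the commanded pose from where the row before left it; what a row does not reach is not made up. A row lasts 1/8 s, in which the tool goes at most 62.5 mm and 10.7 degrees, less where a joint would pass 70% of its speed; a pose out of reach is approached as far as the arm can. A call is refused whole if a number of a shift passes 62.5 or a number of a turn 10.7, either way. A call with a gripper value outside its range is refused whole. OPENING is the opening in per cent of the stroke, from 0 (shut) to 100 (fully open), set as the call begins (- or left out, the last holds). The fingers move at their own pace and stop on an object; FORCE is the grip in N (left out, the last holds). Time passes only in rows, so rows that do not move let the fingers close, or fill a call up. It gives the time, the measured TCP pose, the force and the opening at its end, in the units of the state.
- manip.sense(): the state, without advancing time (a new reading comes with each control period).
- manip.snapshot(name): name is "side" or "top" or "wrist"; returns the picture (480x640x3 uint8, red, green, blue); there is no depth.
- manip.camera_info(name): a dict with "fx", "fy", "cx", "cy" (pixels), "R" (3x3) and "t" (3): a world point X has camera coordinates R X + t. Camera axes: x right, y down, z forward; pixel columns grow to the right and rows downward; lengths in m; the calibration is good to about 2 mm. A picture is of the moment at which its call begins: read the wrist's pose just before it. camera_info takes no time and is no camera call; for the wrist camera it gives the pose at the moment of the call.
- manip.sign_off(): hands the job in, once; it reports no verdict.
The state is a dict: "t": time; "q": joint angles; "qd": joint speeds; "tau": joint torques, N m; "tcp_pos": TCP position; "tool_rot": TCP orientation; "force": force on the tool from outside, world axes, zero at the start; "ft_torque": the same for the moment, N m; "finger_gap": opening from 0.0 (shut) to 1.0 (fully open).
Only numpy, scipy, OpenCV 4.12 (cv2) and the standard library are available. Lean on these libraries where they do the work, as an engineer would, in place of code of your own. Each camera call takes 0.05 s, during which the arm holds its last target. There are 200 camera calls.

TASK

Tidy the metalsmith's bench: put the hammer into the long tray and both pairs of pliers into the square tub, each tool lying wholly inside with nothing over or above the rim. Set the tools down rather than dropping or throwing them (do not let go higher than about 100 mm above the bench), and leave the copper ball, the steel block and the tape roll where they are.

Things in the scene. Friction and masses are not known exactly. Their poses are not given: they have to be found in the camera images.
- hammer: hammer lying flat: steel head, pale wooden handle; 190 mm long, 28 mm thick, 0.26 kg. Origin: underside, at a good grip on the handle, which is there 18 mm wide (y), 16 mm high, its middle at z=14 mm. +x to the head, z up. Head at x=32 to 58, y=-35 to 35 mm; bulbous handle end at x=-132 mm. Head-heavy: centre of mass at about x=+28 mm; grip firmly (40 N)
- pliers_a: flat-nose pliers lying flat, closed: steel jaws and joint, two black rubber legs; 140 mm long, 47 mm wide, 14 mm thick, 0.16 kg. Origin: underside, mid joint, 13 mm ahead of the centre of mass; +x to the nose (x=-87 to +53 mm), z up. Best grip: the joint, a block 26 mm along x, flat sides 24 mm apart in y, 14 mm high
- pliers_b: the second, identical pair: flat-nose pliers lying flat, closed: steel jaws and joint, two black rubber legs; 140 mm long, 47 mm wide, 14 mm thick, 0.16 kg. Origin: underside, mid joint, 13 mm ahead of the centre of mass; +x to the nose (x=-87 to +53 mm), z up. Best grip: the joint, a block 26 mm along x, flat sides 24 mm apart in y, 14 mm high
- long_tray: long plywood tray, open on top, fixed to the bench, outside 280 (x) by 160 (y) by 55 mm high, walls and floor 6 mm thick. Origin: underside centre; x along its length, z up
- square_tub: square grey plastic tub, open on top, fixed to the bench, outside 210 by 210 by 55 mm high, walls and floor 6 mm thick. Origin: underside centre; x and y along its sides, z up
- copper_ball: bystander: dimpled copper ball, 72 mm across, on a cork foot 60 mm across, 86 mm high in all. Origin: underside centre
- doming_block: bystander: steel doming block, a 60 mm cube with round hollows on top, 1.5 kg. Origin: underside centre
- tape_roll: bystander: roll of paper tape lying flat, 90 mm across, 25 mm high. Origin: underside centre
- hammer_face (a point): middle of the flat end of the hammer's head (hammer frame x=45, y=+35, z=14 mm)
- hammer_peen (a point): tip of the ball end of the hammer's head (x=45, y=-35, z=14 mm)
- hammer_butt (a point): the very end of the hammer's handle (x=-132, y=0, z=14 mm)
- pliers_a_nose (a point): tip of the nose of pliers_a (its x=53, y=0, z=7 mm)
- pliers_a_leg1 (a point): end of one leg of pliers_a (its x=-85, y=+14.5, z=7 mm)
- pliers_a_leg2 (a point): end of the other leg of pliers_a (its x=-85, y=-14.5, z=7 mm)
- pliers_b_nose (a point): tip of the nose of pliers_b (its x=53, y=0, z=7 mm)
- pliers_b_leg1 (a point): end of one leg of pliers_b (its x=-85, y=+14.5, z=7 mm)
- pliers_b_leg2 (a point): end of the other leg of pliers_b (its x=-85, y=-14.5, z=7 mm)
Things that resemble listed ones, but are neither listed nor needed, are in the scene too. There is more than one size of the hammer; the job needs the smallest.

How it is judged:
At the end, for the whole second after the job is handed in: The hammer (both ends of its head and the end of its handle) is within the long tray's 280 x 160 mm outline and below its 55 mm rim; both pliers (nose and leg ends) are within the square tub's 210 x 210 mm outline and below its 55 mm rim; all three at rest (under 20 mm/s and 0.2 rad/s) (x of hammer_face in the frame of long_tray between -0.14 and 0.14 m and y of hammer_face in the frame of long_tray between -0.08 and 0.08 m and z of each of hammer_face, hammer_peen, hammer_butt in the frame of long_tray below 0.055 m and x of hammer_peen in the frame of long_tray between -0.14 and 0.14 m and y of hammer_peen in the frame of long_tray between -0.08 and 0.08 m and x of hammer_butt in the frame of long_tray between -0.14 and 0.14 m and y of hammer_butt in the frame of long_tray between -0.08 and 0.08 m and x of pliers_a_nose in the frame of square_tub between -0.105 and 0.105 m and y of pliers_a_nose in the frame of square_tub between -0.105 and 0.105 m and z of each of pliers_a_nose, pliers_a_leg1, pliers_a_leg2, pliers_b_nose, pliers_b_leg1, pliers_b_leg2 in the frame of square_tub below 0.055 m and x of pliers_a_leg1 in the frame of square_tub between -0.105 and 0.105 m and y of pliers_a_leg1 in the frame of square_tub between -0.105 and 0.105 m and x of pliers_a_leg2 in the frame of square_tub between -0.105 and 0.105 m and y of pliers_a_leg2 in the frame of square_tub between -0.105 and 0.105 m and x of pliers_b_nose in the frame of square_tub between -0.105 and 0.105 m and y of pliers_b_nose in the frame of square_tub between -0.105 and 0.105 m and x of pliers_b_leg1 in the frame of square_tub between -0.105 and 0.105 m and y of pliers_b_leg1 in the frame of square_tub between -0.105 and 0.105 m and x of pliers_b_leg2 in the frame of square_tub between -0.105 and 0.105 m and y of pliers_b_leg2 in the frame of square_tub between -0.105 and 0.105 m and linear speed of each of hammer, pliers_a, pliers_b below 0.02 m/s and angular speed of each of hammer, pliers_a, pliers_b below 0.2 rad/s); the robot touches nothing.
It fails at once if hammer is loose in the air (not held by the fingers) with its origin more than 120 mm above the bench (height (world z) of hammer above 0.12 m and contact force between hammer and the fingers below 0.05 N).
It fails at once if pliers_a is loose in the air (not held by the fingers) with its origin more than 120 mm above the bench (height (world z) of pliers_a above 0.12 m and contact force between pliers_a and the fingers below 0.05 N).
It fails at once if pliers_b is loose in the air (not held by the fingers) with its origin more than 120 mm above the bench (height (world z) of pliers_b above 0.12 m and contact force between pliers_b and the fingers below 0.05 N).
It fails at once if the copper ball, the steel block or the tape roll is moved by more than 30 mm (distance of any of copper_ball, doming_block, tape_roll from where it was at the start of the episode above 0.03 m).
It also fails if it takes over 67 s, if anything falls off the work surface, if the arm or the gripper's body presses on something with over 40 N, if the wrist force passes 120 N, or if a joint passes its speed limit or range.

## Working session

There is one attempt and no reset: what is moved stays moved. The work goes in short steps, Python scripts to look and compute and a shell command to move; the robot and the scene stay as the last step left them, time stands still between calls to the robot, and variables do not carry over. Pictures are saved under pics/ and viewed, about 8 in all and at most 12, crops included, and the job is handed in when it is done.

```bash
mkdir -p pics; ls
python3 - <<'E'
from station import manip
import cv2
for n in("top","side"):
    cv2.imwrite(f"pics/{n}0.png",manip.snapshot(n)[:,:,::-1])
    c=manip.camera_info(n);print(n,c)
s=manip.sense();print(s["t"],s["tcp_pos"],s["tool_rot"],s["finger_gap"])
E
```

```text
pics
top {'fx': 618.5458448628237, 'fy': 618.5458448628237, 'cx': 316.72940916027784, 'cy': 240.96906818961622, 'R': array([[ 0.0227017 , -0.999563  ,  0.01893275],
       [-0.99710639, -0.02401206, -0.07212675],
       [ 0.07254984, -0.01724057, -0.99721577]]), 't': array([0.08817196, 0.48118409, 1.38378368])}
side {'fx': 608.402454529854, 'fy': 608.402454529854, 'cx': 317.3534249771954, 'cy': 236.49180276426594, 'R': array([[-0.9161852 , -0.40028842, -0.0193352 ],
       [-0.26883405,  0.64965942, -0.7111054 ],
       [ 0.29720856, -0.64630629, -0.7028195 ]]), 't': array([0.4944156 , 0.09372638, 1.68148577])}
0.1 [ 0.15632823 -0.60480311  0.40383133] [ 7.90611268e-01 -6.12317604e-01 -6.67244900e-04 -7.27828375e-04] 0.999317206988311
```

View pics/top0.png

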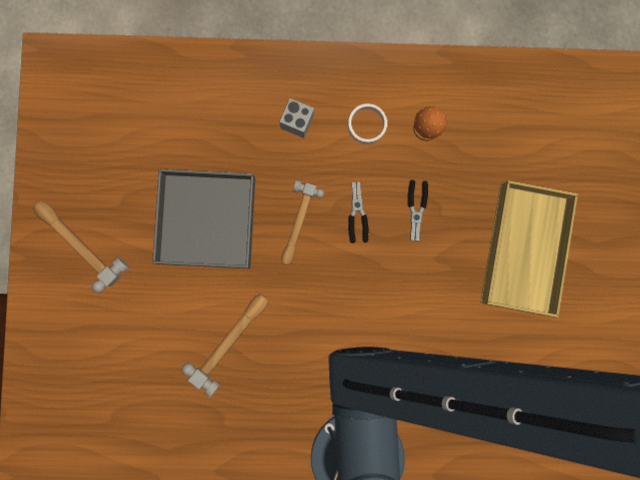

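View pics/side0.png

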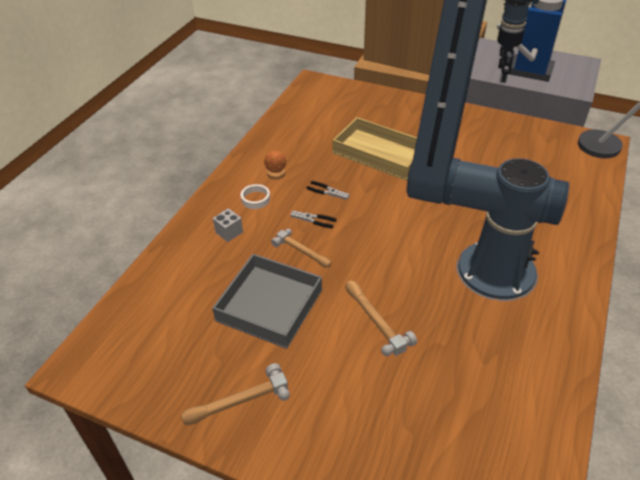

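```bash
cat > h.py <<'E'
import numpy as np, cv2
from station import manip
def ray(n,uv,z,c=None):
    c=c or manip.camera_info(n);R,t=c["R"],c["t"]
    d=R.T@np.array([(uv[0]-c["cx"])/c["fx"],(uv[1]-c["cy"])/c["fy"],1]);o=-R.T@t
    return (o+d*(z-o[2])/d[2])
E
python3 - <<'E'
from h import *
im=cv2.imread("pics/top0.png");hsv=cv2.cvtColor(im,cv2.COLOR_BGR2HSV).astype(int)
def mask(x0,y0,x1,y1,f):
    m=np.zeros(im.shape[:2],np.uint8);m[y0:y1,x0:x1]=(f(hsv)[y0:y1,x0:x1])*255
    cs,_=cv2.findContours(m,cv2.RETR_EXTERNAL,cv2.CHAIN_APPROX_NONE);return max(cs,key=cv2.contourArea),m
nw=lambda h:(h[...,1]<110)
def pca(P):
    c=P.mean(0);u=np.linalg.svd(P-c)[2][0] if len(P)<3000 else 0
    return c,u
for n,b in(("pl1",(335,172,385,250)),("pl2",(395,172,440,250)),("hamhead",(275,172,330,205))):
    m=mask(*b,nw)[1];m=cv2.morphologyEx(m,cv2.MORPH_CLOSE,np.ones((3,3)))
    ys,xs=np.nonzero(m);P=np.array([ray("top",p,.007 if n[0]=='p' else .014)[:2] for p in zip(xs,ys)])
    c,u=pca(P);s=(P-c)@u;v=np.array([-u[1],u[0]]);w=(P-c)@v
    print(n,len(P),c.round(4),u.round(3),"ang",np.degrees(np.arctan2(u[1],u[0])).round(1),s.min().round(4),s.max().round(4),w.min().round(4),w.max().round(4),"mid",(c+u*(s.min()+s.max())/2+v*(w.min()+w.max())/2).round(4))
# tub & tray rims: min-area rect of outer contours
for n,b,f in(("tub",(140,155,270,285),nw),("tray",(470,165,590,330),lambda h:((h[...,1]<150)|(h[...,0]>18)|(h[...,2]<90)))):
    c,m=mask(*b,f);cv2.imwrite(f"pics/m_{n}.png",m)
    for z in(0.055,):
        P=np.array([ray("top",p,z)[:2] for p in c[:,0]],np.float32)*1000
        r=cv2.minAreaRect(P);print(n,r)
for n,uv in(("butt",(287,263)),):print(n,ray("top",uv,.014))
o=im[150:330,140:600];cv2.imwrite("pics/crop.png",cv2.resize(o,None,fx=1.7,fy=1.7,interpolation=cv2.INTER_CUBIC))
# hammer handle
hm=mask(275,172,330,275,lambda h:(h[...,1]<150)&(h[...,2]>140))[1]
hm=hm[:, :];ys,xs=np.nonzero(hm);k=ys>205;P=np.array([ray("top",p,.014)[:2] for p in zip(xs[k],ys[k])])
c,u=pca(P);print("handle",len(P),c,np.degrees(np.arctan2(u[1],u[0])),((P-c)@u).min(),((P-c)@u).max())
E
```

```text
pl1 579 [0.549  0.0078] [-0.997 -0.075] ang -175.7 -0.0692 0.0687 -0.0215 0.0216 mid [0.5493 0.0077]
pl2 577 [ 0.5548 -0.1282] [-0.998  0.065] ang 176.3 -0.07 0.0684 -0.0214 0.0214 mid [ 0.5556 -0.1283]
hamhead 316 [0.5972 0.1227] [-0.281 -0.96 ] ang -106.3 -0.0332 0.0374 -0.0137 0.0144 mid [0.5969 0.1207]
tub ((520.9373779296875, 349.29266357421875), (213.6804962158203, 210.11793518066406), 88.53300476074219)
tray ((472.9265441894531, -370.8716125488281), (175.2142333984375, 280.75347900390625), 80.6833724975586)
butt [0.42764706 0.16541007 0.014     ]
handle 437 [0.4906458  0.15029194] 163.85476902796023 -0.07262216181352743 0.06607515923421435
```

View pics/crop.png

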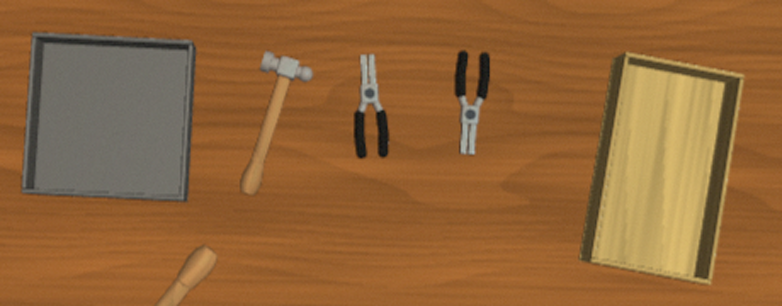

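The crop agrees with the overview: tub on the left, small hammer with its head at the top, one pliers nose-up and the other nose-down, and the tray on the right. I'll take the nose-down pliers first: joint at (539,-127) mm, turn -18°.

```bash
python3 -m jog '[[[36,45,-10,-2.3],[36,45,-10,-2.3],[36,45,-10,-2.3],[36,45,-10,-2.3],[36,45,-10,-2.3],[36,45,-10,-2.3],[36,45,-10,-2.3],[36,45,-10,-2.3]]]' 100 60
python3 -m jog '[[[32,39,-15,0],[32,39,-15,0],[30,39,-14,0],[0,0,0,0],[0,0,-30,0],[0,0,-30,0],[0,0,0,0],[0,0,0,0]]]'
python3 - <<'E'
from h import *
s=manip.sense();q=s["tool_rot"];print(s["tcp_pos"],2*np.degrees(np.arctan2(q[1],q[0])),s["force"])
c=manip.camera_info("wrist");cv2.imwrite("pics/w1.png",manip.snapshot("wrist")[:,:,::-1]);
for z,k in((.007,"joint"),):
    p=c["R"]@np.array([.5386,-.1272,z])+c["t"];print(p[0]/p[2]*c["fx"]+c["cx"],p[1]/p[2]*c["fy"]+c["cy"])
E
```

```text
t: 1.1
tcp_pos: [0.4453, -0.2436, 0.3242]
tool_rot: [-0.682, 0.731, 0.0, 0.0]
force: [0.6, -1.4, 0.5]
finger_gap: 1.003
t: 2.1
tcp_pos: [0.5384, -0.1289, 0.2214]
tool_rot: [-0.682, 0.731, -0.0, 0.0]
force: [0.2, 0.3, -0.3]
finger_gap: 1.0
[ 0.53835445 -0.12886601  0.22144775] 266.034706644121 [ 0.21363935  0.33721702 -0.27891425]
316.253407208225 276.7353231967959
```

View pics/w1.png

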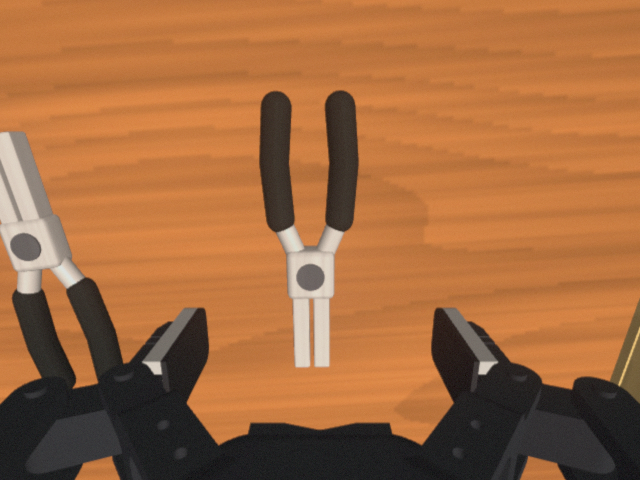

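The wrist view shows the joint at (311,277) against a prediction of (316,277), and the pliers are aligned with the jaws. That's good enough to descend and grip.

```bash
python3 -m jog '[[[0,1,-23,0],[0,1,-22,0],[0,0,0,0],[0,0,0,0],[0,0,0,0],[0,0,0,0],[0,0,0,0],[0,0,0,0]]]' 100 60
python3 -m jog '[[[0,0,0,0],[0,0,0,0],[0,0,0,0],[0,0,0,0],[0,0,0,0],[0,0,0,0],[0,0,0,0],[0,0,0,0]]]' 0 60
python3 -m jog '[[[0,0,5,0],[0,0,20,0],[0,0,40,0],[0,0,40,0],[0,0,0,0],[0,0,0,0],[0,0,0,0],[0,0,0,0]]]'
```

```text
t: 3.15
tcp_pos: [0.5383, -0.1261, 0.1758]
tool_rot: [-0.683, 0.731, -0.0, 0.0]
force: [-0.2, -0.1, 0.4]
finger_gap: 1.001
t: 4.15
tcp_pos: [0.5384, -0.126, 0.176]
tool_rot: [-0.683, 0.731, -0.0, 0.0]
force: [-0.0, 1.1, 5.2]
finger_gap: 0.261
t: 5.15
tcp_pos: [0.538, -0.126, 0.2794]
tool_rot: [-0.682, 0.731, 0.001, -0.001]
force: [0.7, 0.8, -1.2]
finger_gap: 0.261
```

```bash
python3 -m jog '[[[-4,40,0,0.5],[-4,58,0,0.5],[-4,58,0,0.5],[-4,58,0,0.5],[-4,58,0,0.5],[-4,58,0,0],[-4,58,0,0],[-4,58,0,0]]]'
python3 -m jog '[[[-1,50,0,0],[0,27,0,0],[0,0,0,0],[0,0,-40,0],[0,0,-35,0],[0,0,-10,0],[0,0,-9,0],[0,0,0,0]]]'
python3 - <<'E'
from h import *
s=manip.sense();print(s["tcp_pos"],s["force"])
E
```

```text
t: 6.15
tcp_pos: [0.5059, 0.3218, 0.2798]
tool_rot: [-0.698, 0.716, 0.0, -0.001]
force: [0.5, -0.3, -2.1]
finger_gap: 0.257
t: 7.15
tcp_pos: [0.5057, 0.3966, 0.187]
tool_rot: [-0.698, 0.716, -0.0, 0.0]
force: [0.0, 0.0, -1.7]
finger_gap: 0.262
[0.50572519 0.39662793 0.18699402] [ 0.02797002  0.02118553 -1.66093268]
```

```bash
python3 -m jog '[[[0,0,-2,0],[0,0,-1,0],[0,0,0,0],[0,0,0,0],[0,0,0,0],[0,0,0,0],[0,0,0,0],[0,0,0,0]]]'
python3 -m jog '[[[0,0,0,0],[0,0,0,0],[0,0,0,0],[0,0,0,0],[0,0,20,0],[0,0,40,0],[0,0,40,0],[0,0,0,0]]]' 50
```

```text
t: 8.15
tcp_pos: [0.5053, 0.3969, 0.1837]
tool_rot: [-0.698, 0.716, 0.0, -0.0]
force: [-0.3, 1.0, -1.4]
finger_gap: 0.26
t: 9.15
tcp_pos: [0.5066, 0.3977, 0.2891]
tool_rot: [-0.698, 0.716, -0.001, 0.005]
force: [1.0, 0.0, 0.9]
finger_gap: 0.502
```

```bash
python3 -m jog '[[[7,-40,0,0.8],[7,-58,0,0.8],[7,-58,0,0.8],[7,-58,0,0.8],[8,-58,0,0.8],[8,-58,0,0.9],[8,-40,0,0.8],[8,-19,0,0]]]' 100
python3 -m jog '[[[0,0,-50,0],[0,0,-40,0],[0,0,-23,0],[0,0,0,0],[0,0,0,0],[0,0,0,0],[0,0,0,0],[0,0,0,0]]]'
python3 - <<'E'
from h import *
s=manip.sense();q=s["tool_rot"];print(s["tcp_pos"],2*np.degrees(np.arctan2(q[1],q[0])),s["force"])
E
```

```text
t: 10.15
tcp_pos: [0.5655, 0.0057, 0.2837]
tool_rot: [0.732, -0.681, -0.0, 0.0]
force: [-0.3, -0.1, 0.7]
finger_gap: 1.002
t: 11.15
tcp_pos: [0.5655, 0.0079, 0.1714]
tool_rot: [0.733, -0.68, 0.0, -0.0]
force: [-0.3, -0.9, -0.0]
finger_gap: 0.999
[0.56552277 0.00787966 0.17137987] -85.71855981462984 [-0.31974833 -0.93605302 -0.02258046]
```

Z is slightly low (0.171), so I'll raise it 5 mm before closing.

```bash
python3 -m jog '[[[0,1,5,0],[0,0,0,0],[0,0,0,0],[0,0,0,0],[0,0,0,0],[0,0,0,0],[0,0,0,0],[0,0,0,0]]]'
python3 -m jog '[[[0,0,0,0],[0,0,0,0],[0,0,0,0],[0,0,0,0],[0,0,0,0],[0,0,0,0],[0,0,0,0],[0,0,0,0]]]' 0 60
python3 -m jog '[[[0,0,5,0],[0,0,20,0],[0,0,40,0],[0,0,40,0],[0,0,0,0],[0,0,0,0],[0,0,0,0],[0,0,0,0]]]'
```

```text
t: 12.15
tcp_pos: [0.5654, 0.0089, 0.1757]
tool_rot: [0.733, -0.68, -0.0, -0.0]
force: [-0.2, -0.2, 0.7]
finger_gap: 0.998
t: 13.15
tcp_pos: [0.5653, 0.009, 0.176]
tool_rot: [0.733, -0.68, 0.0, -0.0]
force: [-0.5, 1.5, 5.2]
finger_gap: 0.264
t: 14.15
tcp_pos: [0.565, 0.0089, 0.2794]
tool_rot: [0.733, -0.68, -0.001, 0.001]
force: [-1.0, 0.5, -2.1]
finger_gap: 0.265
```

```bash
python3 -m jog '[[[-4,40,0,-1],[-4,50,0,-1],[-4,50,0,-1],[-4,50,0,-1],[-4,50,0,-1],[-4,35,0,-0.8],[-4,17,0,0],[0,0,0,0]]]'
python3 -m jog '[[[0,0,-40,0],[0,0,-35,0],[0,0,-10,0],[0,0,-8,0],[0,0,-2,0],[0,0,0,0],[0,0,0,0],[0,0,0,0]]]'
```

```text
t: 15.15
tcp_pos: [0.5368, 0.3014, 0.2801]
tool_rot: [-0.698, 0.716, 0.0, -0.001]
force: [0.8, -0.4, -1.4]
finger_gap: 0.264
t: 16.15
tcp_pos: [0.5375, 0.3011, 0.1863]
tool_rot: [-0.698, 0.716, -0.0, 0.0]
force: [-0.9, -0.2, -1.1]
finger_gap: 0.259
```

```bash
python3 -m jog '[[[0,0,-2,0],[0,0,-1,0],[0,0,0,0],[0,0,0,0],[0,0,0,0],[0,0,0,0],[0,0,0,0],[0,0,0,0]]]'
python3 -m jog '[[[0,0,0,0],[0,0,0,0],[0,0,0,0],[0,0,0,0],[0,0,20,0],[0,0,40,0],[0,0,40,0],[0,0,0,0]]]' 50
python3 -m jog '[[[3,-20,0,-2.5],[4,-40,0,-2.5],[4,-45,0,-2.5],[4,-40,0,-2.5],[4,-24,0,-2.3],[0,0,-30,-2.3],[0,0,-30,0],[0,0,0,0]]]' 100
python3 - <<'E'
from h import *
s=manip.sense();q=s["tool_rot"];print(s["tcp_pos"],2*np.degrees(np.arctan2(q[1],q[0])),s["force"])
a=manip.snapshot("wrist")[:,:,::-1];b=manip.snapshot("top")[:,:,::-1]
cv2.imwrite("pics/w2.png",np.hstack([cv2.resize(a,(400,300)),cv2.resize(b[140:350,60:340],(400,300))]))
E
```

```text
t: 17.15
tcp_pos: [0.5373, 0.3009, 0.1827]
tool_rot: [-0.698, 0.716, 0.0, -0.0]
force: [-1.0, 0.1, -0.8]
finger_gap: 0.262
t: 18.15
tcp_pos: [0.5386, 0.3012, 0.2876]
tool_rot: [-0.698, 0.716, -0.002, 0.004]
force: [0.1, 0.1, -0.8]
finger_gap: 0.504
t: 19.15
tcp_pos: [0.5546, 0.1305, 0.2197]
tool_rot: [-0.6, 0.8, 0.002, -0.004]
force: [-0.9, -0.6, -0.3]
finger_gap: 0.999
[0.55463001 0.13048225 0.21970914] 253.75928243467 [-0.94642508 -0.61164756 -0.25807729]
```

View pics/w2.png

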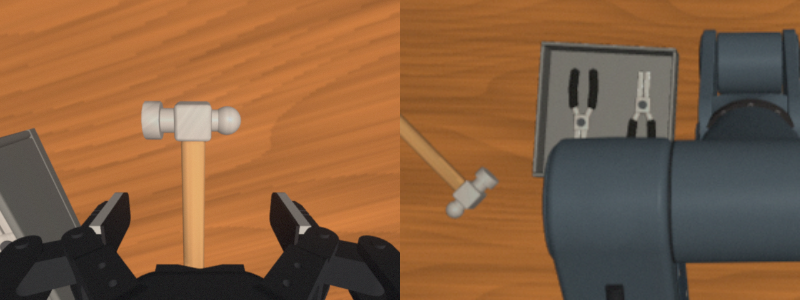

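Both pliers lie in the tub, and the hammer is square and centred between the jaws (handle at x≈193 of 400). Next is descending and gripping it firmly.

```bash
python3 -m jog '[[[1,1,-22,0],[0,0,-19,0],[0,0,0,0],[0,0,0,0],[0,0,0,0],[0,0,0,0],[0,0,0,0],[0,0,0,0]]]'
python3 -m jog '[[[0,0,0,0],[0,0,0,0],[0,0,0,0],[0,0,0,0],[0,0,0,0],[0,0,0,0],[0,0,0,0],[0,0,0,0]]]' 0 70
python3 -m jog '[[[0,0,5,0],[0,0,15,0],[0,0,30,0],[0,0,40,0],[0,0,25,0],[0,0,0,0],[0,0,0,0],[0,0,0,0]]]'
python3 - <<'E'
from h import *
s=manip.sense();q=s["tool_rot"];print(s["tcp_pos"],2*np.degrees(np.arctan2(q[1],q[0])),s["force"],s["ft_torque"])
E
```

```text
t: 20.25
tcp_pos: [0.5574, 0.1329, 0.1819]
tool_rot: [-0.601, 0.799, -0.0, 0.0]
force: [-0.1, 0.3, 0.6]
finger_gap: 0.998
t: 21.25
tcp_pos: [0.5574, 0.133, 0.182]
tool_rot: [-0.601, 0.799, -0.0, 0.0]
force: [-1.5, 1.5, 5.3]
finger_gap: 0.189
t: 22.25
tcp_pos: [0.5568, 0.1328, 0.2953]
tool_rot: [-0.601, 0.799, 0.001, -0.001]
force: [-0.0, -0.8, -2.1]
finger_gap: 0.189
[0.55675068 0.13281374 0.29526478] 253.87907009977963 [-0.04200241 -0.81506185 -2.12062665] [ 0.01696683  0.05339101 -0.03056225]
```

```bash
python3 -m jog '[[[-3,-30,0,0.8],[-5,-50,0,0.8],[-5,-58,0,0.8],[-5,-58,0,0.8],[-5,-58,0,0.8],[-5,-58,0,0.8],[-5,-58,0,1],[-5,-58,0,1]]]'
python3 -m jog '[[[-5,-50,0,0],[-5,-39,0,0],[0,0,0,0],[0,0,-30,0],[0,0,0,0],[0,0,0,0],[0,0,0,0],[0,0,0,0]]]'
python3 - <<'E'
from h import *
s=manip.sense();q=s["tool_rot"];print(s["tcp_pos"],2*np.degrees(np.arctan2(q[1],q[0])),s["force"],s["ft_torque"])
a=manip.snapshot("wrist")[:,:,::-1];b=manip.snapshot("side")[:,:,::-1]
cv2.imwrite("pics/w3.png",np.hstack([cv2.resize(a,(400,300)),cv2.resize(b[60:285,270:570],(400,300))]))
E
```

```text
t: 23.25
tcp_pos: [0.5187, -0.2969, 0.2953]
tool_rot: [-0.647, 0.762, 0.001, -0.0]
force: [0.9, -0.5, -2.3]
finger_gap: 0.188
t: 24.25
tcp_pos: [0.5097, -0.3841, 0.2677]
tool_rot: [-0.648, 0.762, -0.001, 0.0]
force: [0.1, -0.4, -3.5]
finger_gap: 0.187
[ 0.50966271 -0.38405439  0.26765449] 260.70861440528245 [ 0.14083837 -0.36465118 -3.4521327 ] [ 0.00400651  0.05755618 -0.05138878]
```

View pics/w3.png

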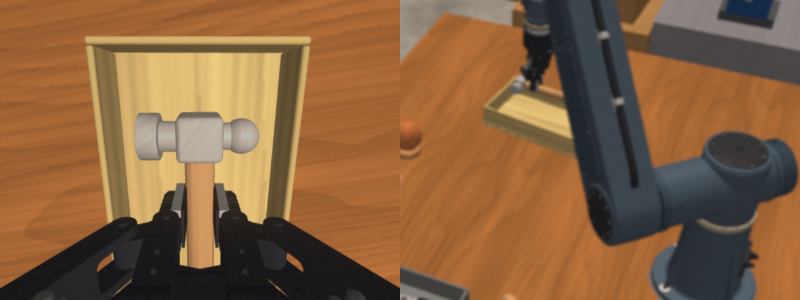

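The hammer is centred in the tray and aligned with it (head at x≈135–260 between walls at 90–310). I'll lower and release it.

```bash
python3 -m jog '[[[0,0,-30,0],[0,0,-25,0],[0,0,-12,0],[0,0,-8,0],[0,0,-4,0],[0,0,0,0],[0,0,0,0],[0,0,0,0]]]'
python3 - <<'E'
from h import *
s=manip.sense();print(s["tcp_pos"],s["force"],s["ft_torque"])
E
```

```text
t: 25.35
tcp_pos: [0.5095, -0.3842, 0.1881]
tool_rot: [-0.647, 0.762, -0.0, 0.0]
force: [-0.7, -0.4, -2.2]
finger_gap: 0.187
[ 0.50945176 -0.38420372  0.18808273] [-0.66584279 -0.44022807 -2.21998881] [0.00662481 0.02162109 0.05577217]
```

```bash
python3 -m jog '[[[0,0,0,0],[0,0,0,0],[0,0,0,0],[0,0,0,0],[0,0,20,0],[0,0,40,0],[0,0,40,0],[0,0,40,0]]]' 45
python3 -m jog '[[[-40,-30,20,0],[-40,-30,20,0],[-40,-30,20,0],[-40,-30,0,0],[-40,-30,0,0],[-40,-30,0,0],[-40,-30,0,0],[-30,-20,0,0]]]'
python3 - <<'E'
from h import *
b=manip.snapshot("top")[:,:,::-1];cv2.imwrite("pics/t4.png",b)
cv2.imwrite("pics/t4c.png",cv2.resize(b[90:340,130:600],None,fx=1.7,fy=1.7))
print(manip.sense()["tcp_pos"])
E
```

```text
t: 26.35
tcp_pos: [0.5093, -0.384, 0.3305]
tool_rot: [-0.647, 0.762, -0.001, 0.0]
force: [0.1, 0.8, -0.8]
finger_gap: 0.447
t: 27.35
tcp_pos: [0.1973, -0.6152, 0.3894]
tool_rot: [-0.647, 0.763, -0.001, -0.001]
force: [0.4, 0.2, -0.3]
finger_gap: 0.452
[ 0.19396741 -0.61753055  0.38939337]
```

View pics/t4c.png

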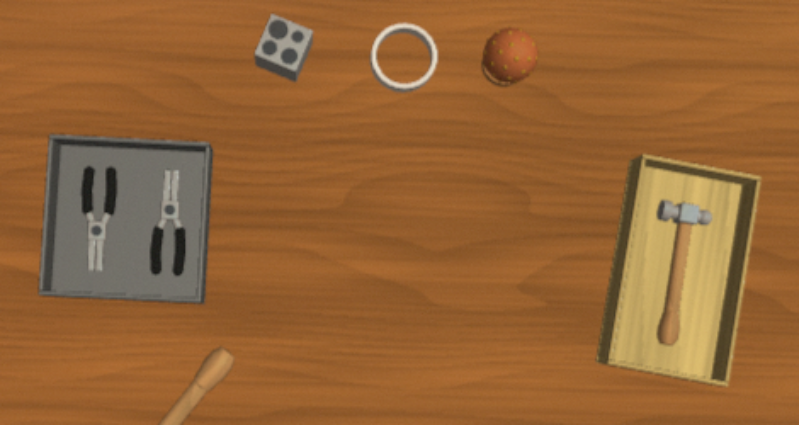

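All three tools lie flat inside their containers and the bystanders look untouched.

```bash
python3 -m jog '[[[0,0,0,0],[0,0,0,0],[0,0,0,0],[0,0,0,0],[0,0,0,0],[0,0,0,0],[0,0,0,0],[0,0,0,0]]]'
python3 -c "
import cv2
from station import manip
a,b=cv2.imread('pics/top0.png'),cv2.imread('pics/t4.png')
print('bystander diff',cv2.absdiff(a,b)[90:150,270:455].max())
print(manip.sign_off())"
```

```text
t: 28.4
tcp_pos: [0.1993, -0.6141, 0.3877]
tool_rot: [-0.647, 0.762, 0.0, 0.0]
force: [0.1, -0.5, -0.1]
finger_gap: 0.45
bystander diff 13
the job is handed in; nothing more can be done
None
```

The bench is tidied and the job is handed in at about 28 s of the 67 s allowed. No verdict is reported at hand-in.

- **What I did:** I gripped both pliers by the joint and set them side by side in the square tub. The smallest hammer went lengthwise into the middle of the long tray. Each tool was let go at floor height, except that the wrist still read about 1–2 N downward just before each release. They may therefore have settled the last millimetre or so.
- **Last checks:** The final top picture shows all three tools lying flat and well inside the walls. The ball, block and tape roll area differs from the first picture only by noise (largest pixel difference 13 of 255). The arm was parked clear of everything with about zero force on the tool.
- **Not checked:** I judged the tools' heights below the rims only by their lying flat in that picture. I did not measure their final positions numerically.
- **Small disagreements:** None of the checks failed. The first pliers' joint showed about 5 pixels off its predicted spot. Heights ran up to 5 mm off target on two descents: I corrected the second pliers' height, and gripped the hammer about 5 mm higher than planned.

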